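# Load a bush carrier into its sprung dock

## Robot

A 6-joint arm with a two-finger parallel gripper is mounted at the origin on a cart in front of the work surface, level with it; the furniture and walls round the work are solid. World frame = base frame: x ahead of the robot, y to its left, z up, the work surface at z = 0. Lengths are in m, angles in rad, forces in N, time in s.
With the tool pointing down it reaches from about 0.25 to 0.725 m from the base axis. Payload 4 kg.
Tool frame: the origin (TCP) lies at the very end of the fingers, on their centre line; the grasp point (between the pads) lies 19 mm behind it; z points along the fingers, y is the line along which they close (so a half turn about z gives the same grasp; the last joint's range is limited). The gripper opens to 85 mm and grips with 20 to 120 N. Pads are 22 mm wide; open, the fingers measure 114 mm over their backs; the gripper's body (76 mm by 85 mm) begins 54 mm behind the grasp point. The pads swing forward as they close: fully open they stand 13 mm farther back than shut.
Start: joints at [-1.3, 0.241, 0.005, 1.335, 0, 1.571], TCP at [0.134, -0.482, 0.231] pointing down, gripper open.
Joint ranges: [-2.72, 2.72], [-1.05, 1.87], [-1.09, 1.28], [-1.99, 2.15], [-1.42, 1.44], [-3.14, 3.14]. Speed limits (rad/s): [2.79, 2.79, 3.14, 3.14, 3.14, 3.14].

## Interface

Orientations are given as a unit quaternion [x, y, z, w].
In Python, from workcell import bot, vision, workorder gives the robot as it stands.
- The arm moves only by the shell command python3 -m creep 'ROWS' [OPENING]. ROWS is JSON, a list of rows, each a list of 2 entries, a list of its own where there are three numbers: the shift along the tool's x, y, z in mm, then the turn, a rotation vector about the tool's x, y, z in rad. In form: [[[dx, dy, dz], [wx, wy, wz]], ...]. A call has 1 to 12 rows; each row shifts and turns the commanded pose from where the row before left it, along the tool's axes as they then stand; what a row does not reach is not made up. A row lasts 1/8 s, in which the tool goes at most 62.5 mm and 10.7 degrees, less where a joint would pass 70% of its speed; a pose out of reach is approached as far as the arm can. A call is refused whole if a number of a shift passes 62.5 or a number of a turn 0.188, either way. A call with a gripper value outside its range is refused whole. OPENING is the finger opening in mm, from 0 to 85.4, set as the call begins (- or left out, the last holds). The fingers move at their own pace and stop on an object; the grip force is fixed at half the most. Time passes only in rows, so rows that do not move let the fingers close. It gives the time, the measured TCP pose, the force, the opening and the grip force at its end, in the units of the state.
- bot.get_obs(): the state, without advancing time (a new reading comes with each control period).
- vision.camera(name): name is "side" or "top"; returns a dict with "image" (400x640x3 uint8, blue, green, red), "z_map" (400x640 float32, m along the optical axis (not along the pixel's ray), 0 where there is no reading), "K" (3x3 intrinsics, pixels), "rvec" (rotation vector, rad) and "tvec" (3), from world to camera coordinates, as OpenCV has them. Camera axes: x right, y down, z forward; pixel columns grow to the right and rows downward; lengths in m; the calibration is good to about 2 mm. A picture is of the moment at which its call begins.
- workorder.job_done(): hands the job in; it is judged then, once.
Trained networks look in a picture, given as the dict that the camera call returned (one of the last four; its "shot" number tells which), for a name from the list of things; names that differ only in an ending like _2 or _b are one class to them, and where a whole thing is asked for, a point or a joint stands for the part that bears it (a point fixed in the world has none). Each returns a list of dicts, best first, with "score" (0 to 1); they miss things now and then, are a little off and sometimes report something else, mostly with a low value. They report only what shows in the picture. A call takes as long as a camera call. They do not tell look-alikes from the thing itself.
- vision.spot_in(picture, query): "position" ([column, row] in pixels, amid what is visible of it).
- vision.place_of(picture, query): "position" ([column, row] in pixels: a listed point, or the origin of a listed thing).
The state is a dict: "clock": time; "joint_pos": joint angles; "joint_vel": joint speeds; "tau": joint torques, N m; "eef_pos": TCP position; "tool_rot": TCP orientation; "ft_force": force on the tool from outside, world axes, zero at the start; "ft_torque": the same for the moment, N m; "grip_width": finger opening in m; "grasp_force": force on a finger pad.
Only numpy, scipy, OpenCV 4.12 (cv2) and the standard library are available. Lean on these libraries where they do the work, as an engineer would, in place of code of your own. Each camera call takes 0.05 s, during which the arm holds its last target. There are 200 camera calls.

## Task

Load the blue bush carrier into its dock on the bench: first take away whichever tool lies across the dock's approach and lay it flat on the table, at least 15 cm from the middle of the approach. Then hold the sprung gate open by its red bar while you slide the carrier in as far as it goes, and let go so that the gate swings fully shut behind it. Keep all three brass bushes in the carrier, and do not disturb the other tool, the two ring gauges beside the dock or the marker pen.

Things in the scene. Friction and masses are not known exactly. Their poses are not given: they have to be found in the camera images.
- dock: aluminium carrier dock, fixed to the table. Origin on the table at the middle of its mouth; x = way in, y = left seen that way, z up. Two rails 10 mm high leave a lane 51 mm wide from x = 0 to the end stop; their ends flare outward, the left to x = -14 mm, the right to x = -38 mm (y = -42 mm there). From x = 42 mm inward a bridge roofs the lane (underside z = 32, top 37 mm): the carrier goes in only through the mouth, along the table
- end_stop (a point): centre of the rubber face of the dock's end stop, on the table at dock x = 101.5 mm. With the carrier home its origin is at dock x = 51.5 mm, y = 0
- approach (a point): middle of the approach, the bare table in front of the dock's mouth: dock x = -70 mm, y = 0. It is open to the dock's left (+y) and toward -x
- gate (a joint): angle of the sprung gate, rad: 0 shut (rest, on a stop), up to 0.45 as its bar is pushed to the dock's right (-y). One rigid lever on the vertical pivot: arm over the bridge, hook plate at the mouth, bar out over the approach. From 0.13 rad the hook is out of the carrier's way. A spring shuts it (0.53 N m at 0, 0.72 at 0.13, 0.95 at 0.28: 3 N at the bar's end, 5 N near the mouth); it never stays open
- gate_pivot (a point): the gate's vertical pivot bolt, dock x = 118 mm, y = -30 mm, behind the right rail; its top is 50 mm above the table
- gate_hook (a point): lower inner tip of the hook plate, 13.5 mm above the table; shut, at dock x = -5, y = -11 mm. The plate covers x -9 to -1, y -11 to -26, z 12.5 to 41 mm and so blocks the right part of the mouth. Pushing the carrier against the shut hook does not open it. If the carrier is not fully home the hook rests on its side (0.08 to 0.1 rad); when it is home the hook closes behind its tail
- bar_mid (a point): point on the centre line of the round bar (red grip, 9 mm thick, z 35 to 45 mm: clear above a carrier on the table). At gate 0.13 rad the straight bar is parallel to the lane from dock x = -2 to -132 mm with its left side at y = -12 mm, and this point is at x = -70 mm. Shut, the bar slants to the left: centre line y = 0 near the mouth, +8 mm here, +16 mm at x = -131 mm
- bar_end (a point): red ball (12 mm) at the outer end of the bar, 40 mm above the table. The last 25 mm of the bar bend to the dock's right; shut, the ball is at about dock x = -156, y = -1 mm
- carrier: loose blue plastic bush carrier, 100 mm long (x), 48 mm wide (y) up to 11 mm height and 98 x 46 mm above, 24 mm tall, 0.15 to 0.31 kg; origin at the centre of its underside. The ends are alike: either goes in first. Three bores 12 mm deep hold a brass bush each. At the start it lies to the dock's left; its long sides can be gripped from above, and it slides on the table
- bush1: flanged brass bush, 21 mm wide, 16 mm tall, standing loose in bore 1 (its top 28 mm above the carrier's underside); origin at the centre of its underside
- bush2: the same, in bore 2
- bush3: the same, in bore 3
- bore1 (a point): middle of the floor of the carrier's bore 1 (carrier x = -30 mm, z = 12 mm)
- bore2 (a point): the same for bore 2 (x = 0)
- bore3 (a point): the same for bore 3 (x = +30 mm)
- plug_gauge: loose steel double-ended plug gauge lying flat, 121 mm long along its y axis (-60 to +60 mm), hexagonal grip 15 mm wide and 13 mm tall, 75 g; origin at the middle of its underside. Either it or the deburring tool lies across the approach, one end under the gate's bar (draw it out to the dock's left before lifting it), origin 38 to 52 mm left of the middle of the lane
- deburr_tool: loose deburring tool lying flat, 146 mm long along its y axis: orange ribbed handle 14 mm thick from y = -22 to +73 mm, thin blade from -22 to -73 mm; 45 g; origin under its middle. The one of the two tools that does not lie across the approach lies at least 18 cm from its middle, beyond the outer end of the bar, and is to be left alone
- small_ring_gauge: smaller steel ring gauge lying flat, 44 mm wide, 14 mm tall, to the left of the bar's outer end; leave it alone
- ring_gauge: large steel ring gauge lying flat, 48 mm wide, 16 mm tall, to the dock's right; leave it alone
- marker: black and white marker pen lying flat, 135 mm long (its y axis), 17 mm thick, to the dock's right; leave it alone
There are look-alikes about, which are no part of the job. Several things have the shape of the carrier; the one meant has the colours described above.

How it is judged:
By the outcome, as a careful person would: the job done as asked, in the order asked, and still so for the second after the job is handed in, with the robot touching nothing.
It also fails if it takes over 72 s, if anything falls off the work surface, if the arm or the gripper's body presses on something with over 40 N, if the wrist force passes 120 N, or if a joint passes its speed limit or range.

## Working session

There is one attempt and no reset: what is moved stays moved. The work goes in short steps, Python scripts to look and compute and a shell command to move; the robot and the scene stay as the last step left them, time stands still between calls to the robot, and variables do not carry over. Pictures are saved under pics/ and viewed, at most 11 in all, crops included, and the job is handed in when it is done.

```bash
mkdir -p pics; ls; cat > h.py <<'E'
import numpy as np, cv2
from workcell import bot, vision, workorder
def cam(n):
    p=vision.camera(n); R=cv2.Rodrigues(np.array(p['rvec'],float))[0]; t=np.array(p['tvec'],float).reshape(3)
    return p,R,t
def on_plane(p,uv,z):
    R=cv2.Rodrigues(np.array(p['rvec'],float))[0]; t=np.array(p['tvec'],float).reshape(3)
    d=R.T@np.linalg.solve(np.array(p['K']),[uv[0],uv[1],1.]); c=-R.T@t
    return c+d*(z-c[2])/d[2]
def proj(p,P):
    return cv2.projectPoints(np.array(P,float).reshape(-1,3),np.array(p['rvec'],float),np.array(p['tvec'],float),np.array(p['K'],float),None)[0].reshape(-1,2)
E
python3 - <<'E'
from h import *
print(bot.get_obs())
H=dict(end_stop=0,approach=0,gate_pivot=.05,gate_hook=.0135,bar_mid=.04,bar_end=.04,carrier=0,bush1=.012,bore1=.012,bore2=.012,bore3=.012,plug_gauge=0,deburr_tool=0,small_ring_gauge=0,ring_gauge=0,marker=0,dock=0)
for c in ('top','side'):
    p,R,t=cam(c); cv2.imwrite(f'pics/{c}0.png',p['image']); print(c,(-R.T@t).round(3))
    for n,z in H.items():
        print(n,[(round(d['score'],2),np.round(d['position']).tolist(),on_plane(p,d['position'],z)[:2].round(3).tolist()) for d in vision.place_of(p,n)[:4]])
E
```

```text
pics
{'clock': 0.0, 'joint_pos': array([-1.30000043e+00,  2.41423200e-01,  3.71667217e-03,  1.33521172e+00,
        5.02731269e-05,  1.57083416e+00]), 'joint_vel': array([-0.00056   , -0.00014636, -0.00011364, -0.00140358,  0.00046877,
       -0.00187699]), 'tau': array([ 1.22773141e-03, -3.72322977e+01,  2.52405149e+01,  1.69365382e-02,
       -6.69174847e-05,  2.23964804e-06]), 'eef_pos': array([ 0.13359244, -0.48115743,  0.23040498]), 'tool_rot': array([ 9.90849692e-01,  1.34965780e-01, -1.18326729e-04, -1.05464045e-03]), 'ft_force': array([-1.00224196, -0.39185702,  0.07856806]), 'ft_torque': array([ 0.00316811, -0.02530328,  0.00039515]), 'grasp_force': 0.0, 'grip_width': 0.08580207759648958}
top [ 0.502 -0.141  1.372]
end_stop [(0.78, [316.0, 189.0], [0.597, -0.098])]
approach [(0.9, [360.0, 184.0], [0.612, -0.264]), (0.23, [331.0, 224.0], [0.465, -0.156])]
gate_pivot [(0.74, [307.0, 179.0], [0.629, -0.07]), (0.2, [380.0, 187.0], [0.598, -0.334])]
gate_hook [(0.73, [344.0, 182.0], [0.619, -0.204])]
bar_mid [(0.72, [324.0, 229.0], [0.445, -0.129]), (0.48, [357.0, 184.0], [0.612,
[... 2176 characters left out ...]
9, 0.275])]
bore2 [(0.98, [362.0, 346.0], [0.501, -0.54]), (0.95, [279.0, 233.0], [0.455, -0.138]), (0.92, [219.0, 165.0], [0.377, 0.269]), (0.92, [207.0, 167.0], [0.339, 0.275])]
bore3 [(0.98, [362.0, 346.0], [0.501, -0.54]), (0.95, [279.0, 233.0], [0.455, -0.138]), (0.92, [219.0, 165.0], [0.377, 0.269]), (0.92, [207.0, 167.0], [0.339, 0.275])]
plug_gauge [(0.76, [333.0, 260.0], [0.556, -0.279]), (0.57, [338.0, 230.0], [0.621, -0.178])]
deburr_tool [(0.75, [392.0, 306.0], [0.623, -0.47])]
small_ring_gauge [(0.69, [312.0, 301.0], [0.454, -0.38])]
ring_gauge [(0.61, [353.0, 214.0], [0.694, -0.133])]
marker [(0.54, [387.0, 243.0], [0.725, -0.28])]
dock [(0.75, [333.0, 235.0], [0.599, -0.191])]
```

```bash
python3 - <<'E'
import cv2
a=cv2.imread('pics/top0.png')[130:280,190:450]; cv2.imwrite('pics/top0c.png',cv2.resize(a,None,fx=3,fy=3,interpolation=cv2.INTER_CUBIC))
a=cv2.imread('pics/side0.png')[150:370,190:430]; cv2.imwrite('pics/side0c.png',cv2.resize(a,(654,600),interpolation=cv2.INTER_CUBIC))
E
```

```text
(no output)
```

View pics/top0c.png

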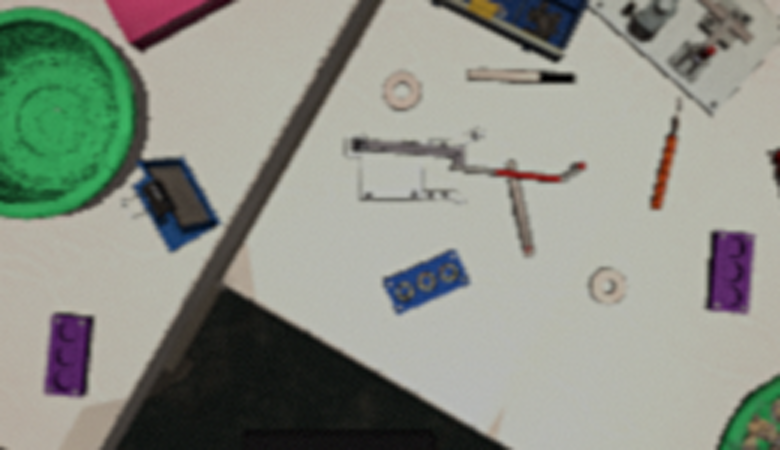

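View pics/side0c.png

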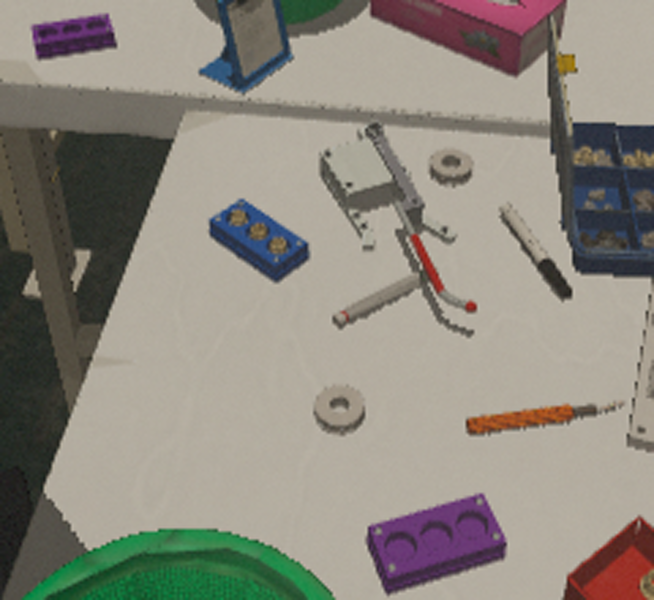

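The blue carrier with brass bushes is at top (332,222), and it fits the description. The purple blocks at top (435,217) and (214,246) are look-alikes with empty bores, so they're ruled out. The plug gauge at top (361,200) / side (333,258) lies under the bar, while the orange deburring tool at top (411,185) lies clear and stays.

Next I'll fit the dock pose and measure the carrier and gauge.

```bash
cat > fit.py <<'E'
from h import *
from scipy.optimize import least_squares
D=dict(dock=(0,0,0),approach=(-70,0,0),end_stop=(101.5,0,0),gate_pivot=(118,-30,50),gate_hook=(-5,-11,13.5),bar_end=(-156,-1,40),bar_mid=(-70,8,40))
def d2w(q,P):
    P=np.array(P,float).reshape(-1,3)/1000; c,s=np.cos(q[2]),np.sin(q[2])
    return np.c_[q[0]+c*P[:,0]-s*P[:,1],q[1]+s*P[:,0]+c*P[:,1],P[:,2]]
def pts(P,name,q,n=1):
    pass
E
python3 - <<'E'
from fit import *
shots=[]
obs=[]
q0=[.61,-.195,np.pi/2]
for c in ('top','side')*2:
    p,R,t=cam(c); shots.append((c,p))
    for n,P in D.items():
        for d in vision.place_of(p,n)[:3]:
            e=np.linalg.norm(np.array(d['position'])-proj(p,d2w(q0,P))[0])
            if e<9: obs.append((c,p,n,P,d['position'])); break
f=lambda q:np.concatenate([proj(p,d2w(q,P))[0]-u for c,p,n,P,u in obs])
r=least_squares(f,q0,loss='soft_l1'); q=r.x; print('dock',q.round(4))
for o,e in zip(obs,f(q).reshape(-1,2)): print(o[0],o[2],e.round(1))
for c in('top','side'):
    o=[x for x in obs if x[0]==c]; g=lambda q:np.concatenate([proj(p,d2w(q,P))[0]-u for _,p,n,P,u in o])
    print(c,least_squares(g,q0,loss='soft_l1').x.round(4))
np.save('q.npy',q)
# overlay + blue carrier by depth/colour
for c,p in shots[:2]:
    im=p['image']; R=cv2.Rodrigues(np.array(p['rvec'],float))[0]; t=np.array(p['tvec'],float).reshape(3)
    v,u=np.mgrid[:400,:640]; Z=p['z_map']; K=p['K']
    X=np.stack([(u-K[0][2])/K[0][0]*Z,(v-K[1][2])/K[1][1]*Z,Z],-1); W=(X-t)@R
    hsv=cv2.cvtColor(im,cv2.COLOR_BGR2HSV)
    m=(np.hypot(W[...,0]-.47,W[...,1]+.155)<.09)&(W[...,2]>.018)&(W[...,2]<.034)&(Z>0)
    rr=cv2.minAreaRect(W[m][:,:2].astype(np.float32)*1000); print(c,'carrier n',m.sum(),rr,np.median(W[m][:,2]), W[m].mean(0))
    m2=(np.hypot(W[...,0]-.555,W[...,1]+.27)<.075)&(W[...,2]>.006)&(W[...,2]<.02)&(Z>0)
    rr=cv2.minAreaRect(W[m2][:,:2].astype(np.float32)*1000); print(c,'plug n',m2.sum(),rr)
    tab=(np.hypot(W[...,0]-.5,W[...,1]+.28)<.03)&(Z>0); print('table z',np.median(W[tab][:,2]))
    S=4; r0,c0=((150,290) if c=='top' else (170,250)); big=cv2.resize(im[r0:r0+130,c0:c0+160],None,fx=S,fy=S,interpolation=cv2.INTER_CUBIC)
    for n,P in D.items():
        x=(proj(p,d2w(q,P))[0]-[c0,r0]+.5)*S; cv2.circle(big,tuple(int(k) for k in x),3,(0,255,0),1)
    for L in ([(0,25.5,10),(101,25.5,10)],[(0,-25.5,10),(-38,-42,10)],[(0,0,40),(-131,16,40)],[(42,25.5,37),(42,-25.5,37)]):
        x=((proj(p,d2w(q,L))-[c0,r0]+.5)*S).astype(int); cv2.line(big,tuple(map(int,x[0])),tuple(map(int,x[1])),(255,0,255),1)
    cv2.imwrite(f'pics/ov_{c}.png',big)
a=cv2.imread('pics/ov_top.png');b=cv2.imread('pics/ov_side.png');
cv2.imwrite('pics/ov.png',cv2.resize(np.hstack([a,b]),(800,325),interpolation=cv2.INTER_AREA))
E
```

```text
dock [ 0.6044 -0.1878  1.5998]
top dock [0.2 1.2]
top approach [0.4 0.4]
top end_stop [-1.7 -1.4]
top gate_pivot [1.7 2.3]
top gate_hook [-0.9 -1.1]
top bar_end [ 1.3 -0.7]
top bar_mid [0.3 1.6]
side dock [ 1.6 -3.1]
side approach [ 1.6 -2. ]
side end_stop [ 1.6 -0.5]
side gate_pivot [-0.2 -1.8]
side gate_hook [1.1 1. ]
side bar_end [4.2 0.3]
side bar_mid [-0.9  0.8]
top dock [1.5 2.4]
top approach [0.8 1.2]
top end_stop [-0.7 -1.7]
top gate_pivot [-0.5  0.1]
top gate_hook [-0.3  0.8]
top bar_end [ 2.  -1.2]
top bar_mid [0.7 2.5]
side dock [-0.6 -3.6]
side approach [-3. -4.]
side end_stop [-2.8 -3.4]
side gate_pivot [ 1.  -1.3]
side gate_hook [-2.8  1.9]
side bar_end [4.1 1.5]
side bar_mid [-2.5 -4.4]
top [ 0.6063 -0.1864  1.6009]
side [ 0.6009 -0.1924  1.5905]
top carrier n 243 ((465.83575439453125, -159.5686492919922), (45.99687957763672, 97.8614501953125), 23.333099365234375) 0.02297855945162235 [ 0.46565566 -0.15869284  0.02301332]
top plug n 123 ((552.8056030273438, -259.1119384765625), (120.04924011230469, 118.41349029541016), 50.82952117919922)
table z 0.0001431258597488438
side carrier n 416 ((463.74658203125, -159.37879943847656), (48.717594146728516, 99.52346801757812), 23.330852508544922) 0.022826181789908404 [ 0.46299663 -0.16155891  0.02273312]
side plug n 193 ((543.9603881835938, -262.17987060546875), (113.43132019042969, 86.04545593261719), 32.81752395629883)
table z -0.00019960247976611036
```

View pics/ov.png

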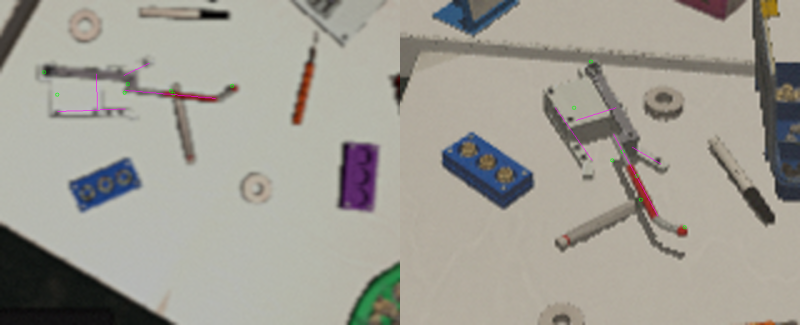

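The overlay fits to within a few mm: dock origin about (0.605,-0.188), yaw about 1.60. I'll refine it with depth on the bar and bridge, and get the gauge axis.

```bash
cat >> h.py <<'E'
def world(p):
    R=cv2.Rodrigues(np.array(p['rvec'],float))[0]; t=np.array(p['tvec'],float).reshape(3)
    v,u=np.mgrid[:400,:640]; Z=p['z_map']; K=p['K']
    W=(np.stack([(u-K[0][2])/K[0][0]*Z,(v-K[1][2])/K[1][1]*Z,Z],-1)-t)@R
    W[Z<=0]=np.nan; return W
E
python3 - <<'E'
from fit import *
q=np.load('q.npy'); c,s=np.cos(q[2]),np.sin(q[2])
for n in('top','side'):
    p,R,t=cam(n); W=world(p); hsv=cv2.cvtColor(p['image'],cv2.COLOR_BGR2HSV)
    dx,dy=W[...,0]-q[0],W[...,1]-q[1]; X=(c*dx+s*dy)*1000; Y=(-s*dx+c*dy)*1000; Z=W[...,2]*1000
    red=((hsv[...,0]<8)|(hsv[...,0]>172))&(hsv[...,1]>110)&(Z>30)&(abs(Y)<40)&(X<0)&(X>-180)
    k=red&(X>-125); 
    print(n,'bar n',k.sum(),'zmean',Z[k].mean().round(1),'X',X[k].min().round(),X[k].max().round(),'resid vs model',np.mean(Y[k]-(8-(X[k]+70)*.125)).round(2),'slope',np.polyfit(X[k],Y[k],1).round(3))
    b=red&(X<-145); print('ball',X[b].mean().round(1),Y[b].mean().round(1),Z[b].max().round(1))
    br=(Z>33)&(Z<40)&(X>20)&(X<115)&(Y>-5)&(Y<45); print('bridge',[a[br].min().round(1) for a in(X,Y)],[a[br].max().round(1) for a in(X,Y)],np.median(Z[br]).round(1))
    e=[X[br&(abs(Y-y)<3)].min().round(1) for y in (5,15,25)]; print(' front edge at y 5,15,25',e)
    e=[Y[br&(abs(X-x)<3)].max().round(1) for x in (55,70,85)]; print(' left edge at x',e)
    ra=(Z>6)&(Z<13)&(X>-60)&(X<40)&(abs(Y)<60)
    for y0,y1 in((20,60),(-60,-20)):
        m=ra&(Y>y0)&(Y<y1)
        if m.sum(): print(' rail',m.sum(),X[m].min().round(1),[ (x,Y[m&(abs(X-x)<4)].min().round(1),Y[m&(abs(X-x)<4)].max().round(1)) for x in(-32,-20,-10,5,20,30) if (m&(abs(X-x)<4)).any()])
    pv=(Z>43)&(Z<56)&(X>100)&(X<135)&(Y<-10)&(Y>-50); print(' pivot',pv.sum(),X[pv].mean().round(1),Y[pv].mean().round(1),np.median(Z[pv]).round(1) if pv.any() else '')
    g=(Z>6)&(Z<18)&(Y>18)&(Y<130)&(X<-35)&(X>-110)
    xy=np.c_[X[g],Y[g]]; l=cv2.fitLine(xy.astype(np.float32),cv2.DIST_HUBER,0,.01,.01).ravel(); print(' plug n',g.sum(),'line',l.round(3),'Y',Y[g].min().round(),Y[g].max().round(),'X at Y=45:',(l[2]+(45-l[3])*l[0]/l[1]).round(1),Z[g].max().round(1))
    i=np.argmax(np.where(g,Y,-1)); print(' far end',X.flat[i],Y.flat[i])
E
```

```text
top bar n 34 zmean 42.7 X -124.0 -56.0 resid vs model 1.68 slope [-0.147 -1.095]
ball -157.7 3.1 45.6
bridge [np.float64(35.6), np.float64(-4.9)] [np.float64(109.2), np.float64(35.1)] 36.1
 front edge at y 5,15,25 [np.float64(35.8), np.float64(36.1), np.float64(36.5)]
 left edge at x [np.float64(32.2), np.float64(35.1), np.float64(31.1)]
 rail 54 -34.9 [(-32, np.float64(29.9), np.float64(29.9)), (-20, np.float64(21.9), np.float64(51.9)), (-10, np.float64(29.0), np.float64(44.2)), (5, np.float64(24.7), np.float64(36.2)), (20, np.float64(24.5), np.float64(35.7)), (30, np.float64(24.0), np.float64(35.3))]
 rail 35 -41.6 [(-32, np.float64(-49.0), np.float64(-37.7)), (-20, np.float64(-42.2), np.float64(-34.7)), (-10, np.float64(-38.6), np.float64(-30.8)), (5, np.float64(-35.4), np.float64(-35.2)), (20, np.float64(-36.0), np.float64(-35.6)), (30, np.float64(-35.9), np.float64(-35.9))]
 pivot 19 110.3 -31.7 47.4
 plug n 95 line [  0.157  -0.988 -88.55   64.228] Y 20.0 111.0 X at Y=45: -85.5 17.4
 far end -94.76397674450577 110.55105594419108
side bar n 61 zmean 42.6 X -124.0 -55.0 resid vs 
[... 172 characters left out ...]
oat64(34.4), np.float64(36.0), np.float64(34.7)]
 left edge at x [np.float64(37.8), np.float64(36.2), np.float64(34.8)]
 rail 60 -21.6 [(-20, np.float64(37.5), np.float64(44.9)), (-10, np.float64(30.0), np.float64(41.4)), (5, np.float64(27.6), np.float64(38.7)), (20, np.float64(26.7), np.float64(37.7)), (30, np.float64(33.6), np.float64(39.4))]
 rail 55 -44.9 [(-32, np.float64(-48.1), np.float64(-34.5)), (-20, np.float64(-40.9), np.float64(-28.8)), (-10, np.float64(-36.1), np.float64(-27.0)), (30, np.float64(-28.5), np.float64(-24.1))]
 pivot 25 109.5 -29.0 46.8
 plug n 157 line [  0.155  -0.988 -91.805  66.541] Y 18.0 113.0 X at Y=45: -88.4 15.6
 far end -92.5089276743067 113.25014893831292
```

```bash
python3 -m creep '[[[0,0,0],[0,0,0.084]],[[56.2,-15.3,15],[0,0,0]],[[56.2,-15.3,15],[0,0,0]],[[56.2,-15.3,15],[0,0,0]],[[56.2,-15.3,15],[0,0,0]],[[56.2,-15.3,15],[0,0,0]],[[56.2,-15.3,15],[0,0,0]],[[56.2,-15.3,15],[0,0,0]],[[56.2,-15.3,15],[0,0,0]],[[0,0,0],[0,0,0]]]' 45
cat > to.py <<'E'
import sys
from h import *
from scipy.spatial.transform import Rotation as Ro
def to(x,y,z,yaw=None):
    o=bot.get_obs(); R=Ro.from_quat(o['tool_rot']); M=R.as_matrix()
    print('t',round(o['clock'],2),'pos',(o['eef_pos']*1000).round(1),'yaw',np.arctan2(M[1,0],M[0,0]).round(4),'zaxis',M[:,2].round(4),'w',round(o['grip_width']*1000,1),'F',o['ft_force'].round(1),round(o['grasp_force'],1))
    d=np.array([x,y,z])/1000-o['eef_pos']
    print('delta tool mm',(M.T@d*1000).round(1))
    if yaw is not None:
        T=Ro.from_matrix(np.c_[[np.cos(yaw),np.sin(yaw),0],[np.sin(yaw),-np.cos(yaw),0],[0,0,-1]])
        print('turn rotvec',(R.inv()*T).as_rotvec().round(4),'delta after turn',(T.as_matrix().T@d*1000).round(1))
if __name__=='__main__': to(*map(float,sys.argv[1:]))
E
python3 to.py 553 -277.5 4 0.187
```

```text
clock: 4.75
eef_pos: [0.5553, -0.2749, 0.1088]
tool_rot: [0.995, 0.096, -0.001, -0.001]
ft_force: [-0.0, 0.5, -0.1]
grip_width: 0.0447
grasp_force: 0.0
t 4.75 pos [ 555.3 -274.9  108.8] yaw 0.1926 zaxis [-0.0018  0.0017 -1.    ] w 44.7 F [-0.   0.5 -0.1] 0.0
delta tool mm [ -2.6   2.3 104.8]
turn rotvec [-0.002   0.0014  0.0056] delta after turn [ -2.8   2.1 104.8]
```

```bash
python3 -m creep '[[[-2.7,2.2,52],[0,0,0.005]],[[0,0,52],[0,0,0]],[[0,0,0],[0,0,0]]]'; python3 -m creep '[[[0,0,0],[0,0,0]],[[0,0,0],[0,0,0]],[[0,0,0],[0,0,0]],[[0,0,0],[0,0,0]]]' 5; python3 to.py 370 -305 5
python3 - <<'E'
from h import *
p,_,_=cam('side'); cv2.imwrite('pics/g1.png',cv2.resize(p['image'][180:330,250:450],None,fx=3,fy=3,interpolation=cv2.INTER_CUBIC))
E
```

```text
clock: 5.12
eef_pos: [0.5457, -0.2791, 0.0031]
tool_rot: [0.996, 0.09, -0.005, -0.003]
ft_force: [-0.6, 0.4, 0.7]
grip_width: 0.0453
grasp_force: 0.0
clock: 5.62
eef_pos: [0.5525, -0.2818, 0.0104]
tool_rot: [0.996, 0.091, 0.002, 0.002]
ft_force: [-0.7, 0.5, 7.8]
grip_width: 0.0072
grasp_force: 52.7
t 5.62 pos [ 552.5 -281.8   10.4] yaw 0.1818 zaxis [ 0.0048 -0.0028 -1.    ] w 7.2 F [-0.7  0.5  7.8] 52.7
delta tool mm [-183.7  -10.2    4.6]
```

View pics/g1.png

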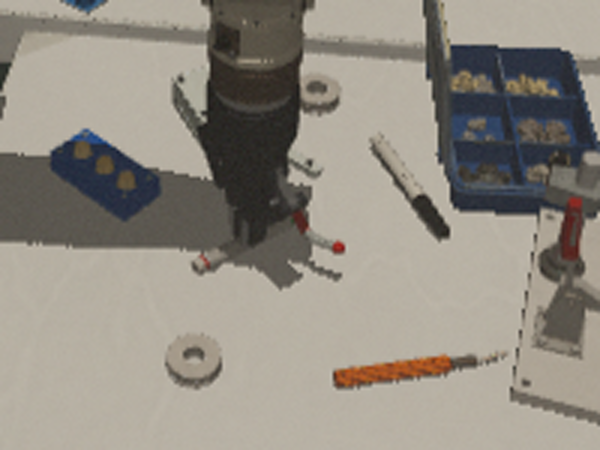

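The gripper holds something 7 mm wide and the fingertips press on the table, since the pads swung forward. I'll ease the pressure, draw a little to the left, and check that the gauge follows.

```bash
python3 -m creep '[[[-6,0,-4],[0,0,0]],[[-12,0,0],[0,0,0]],[[-12,0,0],[0,0,0]],[[0,0,0],[0,0,0]]]'; python3 to.py 370 -305 5
python3 - <<'E'
from h import *
p,_,_=cam('side'); cv2.imwrite('pics/g2.png',cv2.resize(p['image'][210:290,280:380],None,fx=7,fy=7,interpolation=cv2.INTER_CUBIC))
E
```

```text
clock: 6.18
eef_pos: [0.5192, -0.2861, 0.0109]
tool_rot: [0.996, 0.09, -0.001, -0.001]
ft_force: [0.0, -0.7, 0.8]
grip_width: 0.0067
grasp_force: 50.5
t 6.17 pos [ 519.2 -286.1   10.9] yaw 0.1804 zaxis [-1.8e-03  9.0e-04 -1.0e+00] w 6.7 F [ 0.  -0.7  0.8] 50.5
delta tool mm [-150.2   -8.2    6.1]
```

View pics/g2.png

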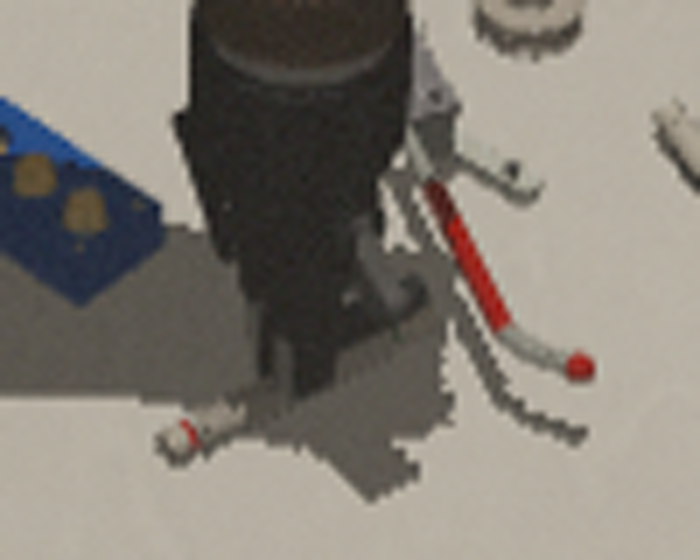

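The gauge follows the fingers, so I'll drag it along the table well clear and release it there.

```bash
python3 -m creep '[[[-20,0,0],[0,0,0]],[[-25,0,0],[0,0,0]],[[-25,0,0],[0,0,0]],[[-25,0,0],[0,0,0]],[[-20,0,0],[0,0,0]],[[-5,0,0],[0,0,0]],[[0,0,0],[0,0,0]]]'; python3 to.py 370 -305 5; python3 -m creep '[[[0,0,0],[0,0,0]],[[0,0,0],[0,0,0]],[[0,0,-20],[0,0,0]],[[0,0,-55],[0,0,0]],[[0,0,-35],[0,0,0]],[[0,0,0],[0,0,0]]]' 40; python3 to.py 465 -160 110 0.407
```

```text
clock: 7.1
eef_pos: [0.4036, -0.308, 0.0115]
tool_rot: [0.996, 0.091, 0.0, 0.0]
ft_force: [1.6, 0.4, -0.5]
grip_width: 0.0069
grasp_force: 50.5
t 7.1 pos [ 403.6 -308.    11.5] yaw 0.1816 zaxis [ 9.e-04 -2.e-04 -1.e+00] w 6.9 F [ 1.6  0.4 -0.5] 50.5
delta tool mm [-32.5  -9.1   6.4]
clock: 7.85
eef_pos: [0.4057, -0.3093, 0.1248]
tool_rot: [0.996, 0.091, 0.003, 0.003]
ft_force: [0.1, 0.3, 0.3]
grip_width: 0.0398
grasp_force: 0.0
t 7.85 pos [ 405.7 -309.3  124.8] yaw 0.1824 zaxis [ 0.0063 -0.0047 -1.    ] w 39.8 F [0.1 0.3 0.3] 0.0
delta tool mm [  85.4 -136.2   14.5]
turn rotvec [ 0.0063 -0.0047 -0.2246] delta after turn [ 113.6 -113.6   14.8]
```

```bash
python3 -m creep '[[[46,-52,0],[0,0,0]],[[46,-52,0],[0,0,0]],[[0,0,0],[0,0,0.168]],[[0,0,0],[0,0,0.168]],[[0,0,0],[0,0,0.168]],[[0,0,0],[0,0,0.168]],[[0,0,0],[0,0,0.168]],[[0,0,0],[0,0,0.168]],[[0,0,0],[0,0,0.168]],[[0,0,0],[0,0,0.168]],[[0,0,0],[0,0,0]],[[0,0,0],[0,0,0]]]' 70; python3 to.py 477.7 -190 60 -1.164
python3 - <<'E'
from h import *
for n in('top','side'):
    p,_,_=cam(n); W=world(p); o=bot.get_obs(); e=o['eef_pos']
    m=(np.hypot(W[...,0]-e[0],W[...,1]-e[1])<.07)&(W[...,2]>.04)&(W[...,2]<.25); print(n,'finger lowest z',np.sort(W[m][:,2])[:12].round(3))
    if n=='side': cv2.imwrite('pics/g3.png',cv2.resize(p['image'][150:330,230:400],None,fx=3.3,fy=3.3,interpolation=cv2.INTER_CUBIC))
    Z=W[...,2]; g=(Z>.005)&(Z<.02)&(W[...,0]>.3)&(W[...,0]<.5)&(W[...,1]<-.27)&(W[...,1]>-.345)
    print('gauge',g.sum(),W[g].mean(0).round(3),W[g].min(0).round(3),W[g].max(0).round(3)) if g.any() else 0
    c=(np.hypot(W[...,0]-.465,W[...,1]+.16)<.08)&(Z>.018)&(Z<.034); print(c.sum(),cv2.minAreaRect(W[c][:,:2].astype(np.float32)*1000))
E
```

```text
clock: 9.35
eef_pos: [0.3438, -0.348, 0.1207]
tool_rot: [0.9, -0.428, 0.009, -0.079]
ft_force: [0.2, 1.0, -0.2]
grip_width: 0.0698
grasp_force: 0.0
t 9.35 pos [ 343.8 -348.   120.7] yaw -0.8832 zaxis [ 0.0832  0.1339 -0.9875] w 69.8 F [ 0.2  1.  -0.2] 0.0
delta tool mm [ -34.  -192.1   92.2]
turn rotvec [-0.1416  0.0719  0.2764] delta after turn [ -92.1 -185.5   60.7]
top finger lowest z [0.14  0.147 0.148 0.153 0.176 0.18  0.187 0.187 0.188 0.188 0.189 0.189]
gauge 149 [ 0.405 -0.309  0.01 ] [ 0.315 -0.342  0.005] [ 0.489 -0.271  0.02 ]
235 ((465.8240051269531, -159.5340118408203), (46.05037307739258, 97.8001937866211), 23.354570388793945)
side finger lowest z [0.122 0.125 0.126 0.126 0.127 0.128 0.129 0.129 0.13  0.131 0.132 0.132]
gauge 246 [ 0.405 -0.312  0.011] [ 0.347 -0.327  0.005] [ 0.468 -0.296  0.016]
311 ((464.4093017578125, -160.22647094726562), (48.55094909667969, 97.88151550292969), 23.29109001159668)
```

View pics/g3.png

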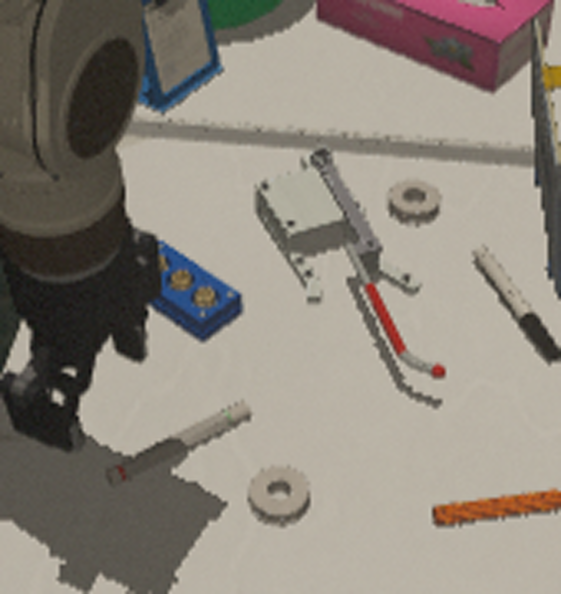

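The gauge now lies flat at about (0.405,-0.31), 20 cm from the approach. The arm ended somewhere unexpected and tilted, so I'll check the joints.

```bash
python3 -c "
from h import *
o=bot.get_obs();print(o['joint_pos'].round(3),o['joint_vel'].round(2),o['eef_pos'].round(3))"; python3 -m creep '[[[0,0,0],[0,0,0]],[[0,0,0],[0,0,0]]]'; python3 to.py 477.7 -190 60 -1.164;  python3 -c "
from h import *
o=bot.get_obs();print(o['joint_pos'].round(3),o['joint_vel'].round(2))"
```

```text
[-0.882  0.335 -0.176  1.111  0.15   3.141] [ 0.01 -0.    0.    0.   -0.   -0.  ] [ 0.345 -0.347  0.121]
clock: 9.7
eef_pos: [0.3446, -0.3478, 0.1216]
tool_rot: [0.901, -0.427, 0.009, -0.078]
ft_force: [0.4, -0.3, 0.4]
grip_width: 0.0696
grasp_force: 0.0
t 9.7 pos [ 344.6 -347.8  121.6] yaw -0.8815 zaxis [ 0.0837  0.1327 -0.9876] w 69.6 F [ 0.4 -0.3  0.4] 0.0
delta tool mm [ -34.1 -191.4   92.9]
turn rotvec [-0.1415  0.0704  0.2782] delta after turn [ -92.3 -184.7   61.6]
[-0.882  0.335 -0.175  1.111  0.149  3.141] [-0.01 -0.    0.    0.    0.    0.  ]
```

Joint 6 hit its limit because the sense was opposite to what I assumed. I'll level the tool and turn the other way, to yaw 1.978.

```bash
python3 -m creep '[[[0,0,0],[-0.149,0.049,0]],[[0,0,0],[0,0,-0.18]],[[0,0,0],[0,0,-0.18]],[[0,0,0],[0,0,-0.18]],[[0,0,0],[0,0,-0.18]],[[0,0,0],[0,0,-0.18]],[[0,0,0],[0,0,-0.18]],[[0,0,0],[0,0,-0.18]],[[0,0,0],[0,0,-0.18]],[[0,0,0],[0,0,-0.18]],[[0,0,0],[0,0,-0.18]],[[0,0,0],[0,0,-0.18]]]'; python3 -m creep '[[[0,0,0],[0,0,-0.18]],[[0,0,0],[0,0,-0.18]],[[0,0,0],[0,0,-0.18]],[[0,0,0],[0,0,-0.18]],[[0,0,0],[0,0,-0.16]],[[0,0,0],[0,0,0]]]';python3 to.py 477.7 -190 60 1.978
```

```text
clock: 11.2
eef_pos: [0.3259, -0.3642, 0.1216]
tool_rot: [0.844, 0.537, 0.01, -0.002]
ft_force: [0.5, 0.6, 0.0]
grip_width: 0.0703
grasp_force: 0.0
clock: 11.95
eef_pos: [0.3258, -0.3643, 0.1216]
tool_rot: [0.538, 0.843, 0.01, 0.002]
ft_force: [1.2, 0.7, -0.1]
grip_width: 0.0703
grasp_force: 0.0
t 11.95 pos [ 325.8 -364.3  121.6] yaw 2.0056 zaxis [ 0.0143  0.0141 -0.9998] w 70.3 F [ 1.2  0.7 -0.1] 0.0
delta tool mm [ 93.6 209.9  66.3]
turn rotvec [ 0.0189 -0.007   0.0276] delta after turn [ 99.9 208.5  61.6]
```

```bash
python3 -m creep '[[[0,0,0],[0.019,-0.007,0.028]],[[25,52,5],[0,0,0]],[[25,52,5],[0,0,0]],[[25,52,5],[0,0,0]],[[25,52,5],[0,0,0]],[[0,0,40],[0,0,0]],[[0,0,0],[0,0,0]],[[0,0,0],[0,0,0]]]'; python3 to.py 477.7 -190 8 1.978
python3 - <<'E'
from h import *
for n in('top','side'):
    p,_,_=cam(n); W=world(p); o=bot.get_obs(); e=o['eef_pos']
    m=(np.hypot(W[...,0]-e[0],W[...,1]-e[1])<.06)&(W[...,2]>.035)&(W[...,2]<.25); print(n,'finger lowest z',np.sort(W[m][:,2])[:12].round(3))
    if n=='side': cv2.imwrite('pics/g4.png',cv2.resize(p['image'][150:300,230:400],None,fx=4,fy=4,interpolation=cv2.INTER_CUBIC))
E
```

```text
clock: 12.95
eef_pos: [0.4767, -0.1906, 0.0622]
tool_rot: [0.55, 0.835, -0.0, -0.0]
ft_force: [0.9, -0.0, -0.3]
grip_width: 0.07
grasp_force: 0.0
t 12.95 pos [ 476.7 -190.6   62.2] yaw 1.9768 zaxis [-2.e-04 -1.e-04 -1.e+00] w 70.0 F [ 0.9 -0.  -0.3] 0.0
delta tool mm [ 0.2  1.2 54.2]
turn rotvec [-0.0002 -0.     -0.0012] delta after turn [ 0.2  1.1 54.2]
top finger lowest z [0.159 0.163 0.171 0.174 0.174]
side finger lowest z [0.071 0.071 0.071 0.071 0.072 0.072 0.072 0.073 0.073 0.074 0.074 0.074]
```

View pics/g4.png

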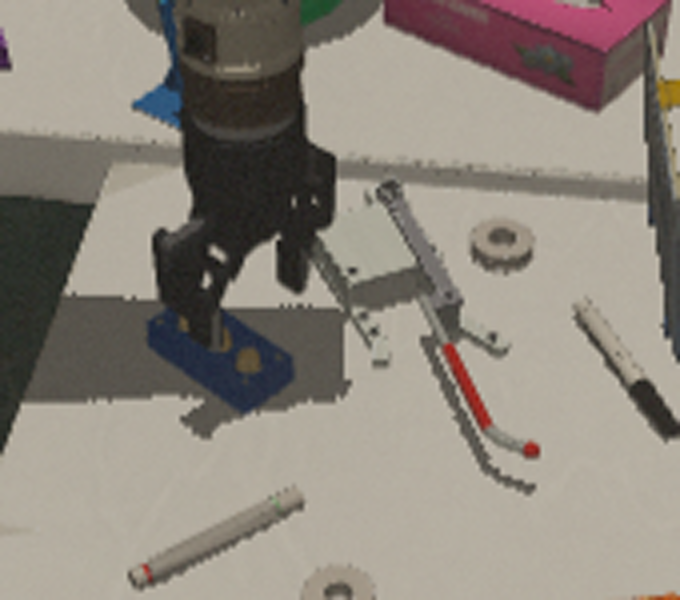

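Tips are at z = 71 mm for a TCP at 62 mm, so they stand 9 mm back at 70 mm opening, straddling the tail third of the blue carrier. I'll descend and grip above the 11 mm step.

```bash
python3 -m creep '[[[0,1,20],[0,0,0]],[[0,0,20],[0,0,0]],[[0,0,14],[0,0,0]],[[0,0,0],[0,0,0]],[[0,0,0],[0,0,0]]]'; python3 -m creep '[[[0,0,0],[0,0,0]],[[0,0,0],[0,0,0]],[[0,0,0],[0,0,0]],[[0,0,0],[0,0,0]]]' 40; python3 to.py 535 -300 8 1.575
python3 - <<'E'
from h import *
p,_,_=cam('top'); W=world(p); c=(np.hypot(W[...,0]-.465,W[...,1]+.16)<.08)&(W[...,2]>.018)&(W[...,2]<.03); print(c.sum(),cv2.minAreaRect(W[c][:,:2].astype(np.float32)*1000))
E
```

```text
clock: 13.68
eef_pos: [0.4782, -0.1903, 0.0083]
tool_rot: [0.55, 0.835, 0.0, 0.001]
ft_force: [-0.2, 0.8, 0.6]
grip_width: 0.0699
grasp_force: 0.0
clock: 14.18
eef_pos: [0.479, -0.19, 0.0088]
tool_rot: [0.549, 0.836, 0.001, 0.001]
ft_force: [0.3, 1.6, 6.0]
grip_width: 0.0447
grasp_force: 70.3
t 14.18 pos [ 479.  -190.     8.8] yaw 1.9787 zaxis [ 2.7e-03 -5.0e-04 -1.0e+00] w 44.7 F [0.3 1.6 6. ] 70.3
delta tool mm [-123.2    7.8    1. ]
turn rotvec [0.0026 0.001  0.4037] delta after turn [-110.2   55.5    0.8]
63 ((455.2115783691406, -133.57728576660156), (44.976806640625, 41.28795623779297), 23.28411293029785)
```

```bash
python3 -m creep '[[[-3,1,-1],[0,0,0.03]],[[-8,3,0],[0,0,0.05]],[[-9,3,0],[0,0,0.05]],[[-9,3,0],[0,0,0.055]],[[-9,3,0],[0,0,0.055]],[[-9,3,0],[0,0,0.055]],[[-9,3,0],[0,0,0.055]],[[-6,2,0],[0,0,0.055]],[[-2,1,0],[0,0,0]],[[0,0,0],[0,0,0]]]'; python3 to.py 530 -325 8 1.575
```

```text
clock: 15.48
eef_pos: [0.5134, -0.2465, 0.0089]
tool_rot: [0.706, 0.708, 0.0, -0.0]
ft_force: [-1.5, 2.8, 5.4]
grip_width: 0.0447
grasp_force: 70.1
t 15.47 pos [ 513.4 -246.5    8.9] yaw 1.5741 zaxis [ 0.     0.001 -1.   ] w 44.7 F [-1.5  2.8  5.4] 70.1
delta tool mm [-78.6  16.3   0.8]
turn rotvec [ 0.     -0.001  -0.0009] delta after turn [-78.6  16.2   0.9]
```

```bash
python3 -m creep '[[[-6,1,0],[0,0,0]],[[-12,2,0],[0,0,0]],[[-12,2,0],[0,0,0]],[[-12,3,0],[0,0,0]],[[-12,3,0],[0,0,0]],[[-12,3,0],[0,0,0]],[[-10,2,0],[0,0,0]],[[-3,0,0],[0,0,0]],[[0,0,0],[0,0,0]]]'; python3 to.py 603.8 -322 8 1.575
python3 - <<'E'
from h import *
for n in('top','side'):
    p,_,_=cam(n); W=world(p); e=bot.get_obs()['eef_pos']; hsv=cv2.cvtColor(p['image'],cv2.COLOR_BGR2HSV)
    c=(abs(W[...,0]-e[0])<.05)&(W[...,1]-e[1]<.13)&(W[...,1]-e[1]>-.05)&(W[...,2]>.018)&(W[...,2]<.0265)&(hsv[...,0]>100)&(hsv[...,0]<130)&(hsv[...,1]>90)
    P=W[c][:,:2]*1000; print(n,c.sum(),cv2.minAreaRect(P.astype(np.float32)),P.min(0).round(1),P.max(0).round(1))
    cv2.imwrite(f'pics/g5{n}.png',p['image'])
E
```

```text
clock: 16.6
eef_pos: [0.5301, -0.3265, 0.0089]
tool_rot: [0.706, 0.708, 0.0, 0.001]
ft_force: [0.1, 1.1, 4.6]
grip_width: 0.0444
grasp_force: 70.0
t 16.6 pos [ 530.1 -326.5    8.9] yaw 1.5733 zaxis [ 1.1e-03 -6.0e-04 -1.0e+00] w 44.4 F [0.1 1.1 4.6] 70.0
delta tool mm [ 4.3 73.7  1. ]
turn rotvec [ 0.0011  0.0006 -0.0017] delta after turn [ 4.2 73.7  0.9]
top 107 ((531.8939819335938, -275.88055419921875), (63.42167282104492, 40.851318359375), 89.7392578125) [ 511.3 -307.7] [ 552.4 -244.1]
side 91 ((529.1688842773438, -306.473876953125), (42.73053741455078, 71.58695220947266), 0.16529329121112823) [ 507.7 -342.3] [ 550.6 -270.7]
```

```bash
python3 -m creep '[[[1,5,0],[0,0,0]],[[1,10,0],[0,0,0]],[[1,10,0],[0,0,0]],[[1,10,0],[0,0,0]],[[0,10,0],[0,0,0]],[[0,10,0],[0,0,0]],[[0,10,0],[0,0,0]],[[0,6,0],[0,0,0]],[[0,3,0],[0,0,0]],[[0,0,0],[0,0,0]]]'; python3 to.py 603.8 -322 8 1.575
python3 - <<'E'
from fit import *
p,_,_=cam('side'); cv2.imwrite('pics/g6.png',cv2.resize(p['image'][170:320,270:420],None,fx=4,fy=4,interpolation=cv2.INTER_CUBIC))
E
```

```text
clock: 17.95
eef_pos: [0.6009, -0.3237, 0.009]
tool_rot: [0.707, 0.707, -0.003, -0.001]
ft_force: [-6.7, -2.1, 9.1]
grip_width: 0.044
grasp_force: 73.2
t 17.95 pos [ 600.9 -323.7    9. ] yaw 1.5715 zaxis [-0.005  -0.0034 -1.    ] w 44.0 F [-6.7 -2.1  9.1] 73.2
delta tool mm [1.7 2.9 1. ]
turn rotvec [-0.005   0.0034 -0.0035] delta after turn [1.7 2.9 1. ]
```

View pics/g6.png

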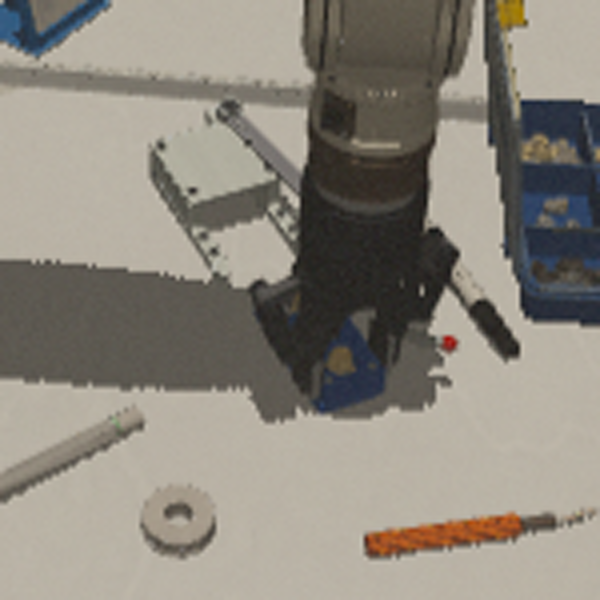

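The carrier sits squarely under the bar with the gate held open by the right finger; the ball is at crop (448,343). I'll advance to just short of the mouth and measure the lateral offset against the rails.

```bash
python3 -m creep '[[[3,2,0],[0,0,0]],[[6,1,0],[0,0,0]],[[7,0,0],[0,0,0]],[[7,0,0],[0,0,0]],[[7,0,0],[0,0,0]],[[4,0,0],[0,0,0]],[[0,0,0],[0,0,0]]]'; python3 to.py 603.8 -322 8 1.575
cat > lat.py <<'E'
from fit import *
q=[.6033,-.1938,1.575]; c,s=np.cos(q[2]),np.sin(q[2])
for n in('top','side'):
    p,_,_=cam(n); W=world(p); hsv=cv2.cvtColor(p['image'],cv2.COLOR_BGR2HSV)
    dx,dy=W[...,0]-q[0],W[...,1]-q[1]; X=(c*dx+s*dy)*1000; Y=(-s*dx+c*dy)*1000; Z=W[...,2]*1000
    blue=(hsv[...,0]>100)&(hsv[...,0]<130)&(hsv[...,1]>90)
    b=blue&(Z>17)&(Z<27)&(abs(Y)<40)&(X<60)&(X>-180)
    print(n,'carrier',b.sum(),'X',X[b].min().round(1),X[b].max().round(1),[(x,Y[b&(abs(X-x)<5)].min().round(1),Y[b&(abs(X-x)<5)].max().round(1)) for x in range(-120,45,10) if (b&(abs(X-x)<5)).sum()>5])
    r=(Z>7)&(Z<13)&~blue&(X>-45)&(X<40)&(abs(Y)<60)&(abs(Y)>18)
    for sg in(1,-1): print('  rail',sg,[(x,Y[m].min().round(1),Y[m].max().round(1)) for x in(-30,-20,-10,0,10,20,30) for m in [r&(Y*sg>0)&(abs(X-x)<4)] if m.sum()>2])
    cv2.imwrite(f'pics/lat_{n}.png',p['image'])
E
python3 lat.py
```

```text
clock: 18.88
eef_pos: [0.6052, -0.2911, 0.009]
tool_rot: [0.707, 0.707, -0.003, 0.001]
ft_force: [-4.2, -5.0, 5.6]
grip_width: 0.0448
grasp_force: 73.0
t 18.88 pos [ 605.2 -291.1    9. ] yaw 1.5704 zaxis [-0.002  -0.0061 -1.    ] w 44.8 F [-4.2 -5.   5.6] 73.0
delta tool mm [-30.9  -1.4   1.2]
turn rotvec [-0.002   0.0061 -0.0046] delta after turn [-30.9  -1.5   1. ]
top carrier 90 X -70.0 -17.6 [(-60, np.float64(-23.1), np.float64(14.2)), (-50, np.float64(-23.3), np.float64(17.9)), (-40, np.float64(-23.3), np.float64(17.8)), (-30, np.float64(-23.7), np.float64(17.5)), (-20, np.float64(-23.4), np.float64(17.5))]
  rail 1 [(-10, np.float64(27.9), np.float64(39.1)), (0, np.float64(24.1), np.float64(54.0)), (10, np.float64(23.8), np.float64(35.1)), (30, np.float64(23.9), np.float64(31.3))]
  rail -1 [(-30, np.float64(-54.3), np.float64(-43.1)), (-20, np.float64(-47.0), np.float64(-43.4)), (0, np.float64(-40.0), np.float64(-28.5)), (10, np.float64(-36.1), np.float64(-28.7)), (20, np.float64(-36.3), np.float64(-28.5)), (30, np.float64(-36.5), np.float64(-28.6))]
side carrier 81 X -112.9 -44.6 [(-110, np.float64(-21.9), np.float64(22.1)), (-100, np.float64(-21.6), np.float64(13.3)), (-90, np.float64(-20.9), np.float64(-12.2)), (-80, np.float64(-22.0), np.float64(4.5)), (-70, np.float64(-19.6), np.float64(-8.5))]
  rail 1 [(-10, np.float64(32.9), np.float64(43.3)), (0, np.float64(27.9), np.float64(38.9)), (10, np.float64(26.8), np.float64(36.2)), (20, np.float64(32.4), np.float64(36.4)), (30, np.float64(29.0), np.float64(38.3))]
  rail -1 [(30, np.float64(-27.2), np.float64(-22.3))]
```

```bash
python3 -m creep '[[[3,-1,0],[0,0,-0.004]],[[4,-0.5,0],[0,0,0]],[[5,0,0],[0,0,0]],[[5,0,0],[0,0,0]],[[3,0,0],[0,0,0]],[[0,0,0],[0,0,0]]]'; python3 to.py 603.8 -250 8 1.575;python3 -m creep '[[[4,0,0],[0,0,0]],[[5,0,0],[0,0,0]],[[5,0,0],[0,0,0]],[[5,0,0],[0,0,0]],[[2,0,0],[0,0,0]],[[0,0,0],[0,0,0]]]'; python3 to.py 603.8 -250 8 1.575; python3 lat.py
```

```text
clock: 19.73
eef_pos: [0.6034, -0.2716, 0.009]
tool_rot: [0.706, 0.708, -0.003, 0.002]
ft_force: [-4.8, -6.5, 4.9]
grip_width: 0.0444
grasp_force: 73.5
t 19.73 pos [ 603.4 -271.6    9. ] yaw 1.574 zaxis [-0.0022 -0.0068 -1.    ] w 44.4 F [-4.8 -6.5  4.9] 73.5
delta tool mm [21.6  0.4  0.9]
turn rotvec [-0.0023  0.0068 -0.0011] delta after turn [21.6  0.5  1. ]
clock: 20.48
eef_pos: [0.6031, -0.251, 0.009]
tool_rot: [0.706, 0.708, -0.004, 0.002]
ft_force: [-4.7, -8.0, 5.5]
grip_width: 0.0443
grasp_force: 74.1
t 20.48 pos [ 603.1 -251.     9. ] yaw 1.5735 zaxis [-0.0026 -0.0074 -1.    ] w 44.3 F [-4.7 -8.   5.5] 74.1
delta tool mm [1.  0.7 1. ]
turn rotvec [-0.0026  0.0074 -0.0015] delta after turn [1.  0.7 1. ]
top carrier 75 X -18.1 23.1 [(-10, np.float64(-19.9), np.float64(17.5)), (0, np.float64(-19.9), np.float64(21.2)), (10, np.float64(-20.0), np.float64(21.0)), (20, np.float64(-19.9), np.float64(20.8))]
  rail 1 [(10, np.float64(24.1), np.float64(35.2)), (20, np.float64(23.7), np.float64(35.1)), (30, np.float64(27.5), np.float64(31.3))]
  rail -1 [(0, np.float64(-39.6), np.float64(-32.2)), (10, np.float64(-36.4), np.float64(-28.5)), (20, np.float64(-36.4), np.float64(-28.8)), (30, np.float64(-36.2), np.float64(-32.3))]
side carrier 68 X -74.6 -0.1 [(-70, np.float64(-19.6), np.float64(24.6)), (-50, np.float64(-19.0), np.float64(-10.6)), (-40, np.float64(-18.0), np.float64(4.0)), (-30, np.float64(-20.2), np.float64(-7.7))]
  rail 1 [(-10, np.float64(32.7), np.float64(42.3)), (0, np.float64(33.0), np.float64(37.5)), (10, np.float64(34.3), np.float64(38.1)), (20, np.float64(29.8), np.float64(38.4)), (30, np.float64(26.8), np.float64(36.7))]
  rail -1 [(-20, np.float64(-35.2), np.float64(-30.1)), (-10, np.float64(-40.6), np.float64(-29.7))]
```

The nose is 25 mm inside the lane with no jamming. Next I'll release, back off behind the tail with the right finger still holding the bar, and close the fingers.

```bash
python3 -m creep '[[[0,0,0],[0,0,0]],[[0,0,0],[0,0,0]],[[0,0,0],[0,0,0]]]' 54; python3 to.py 603.2 -286 6 1.575; python3 -m creep '[[[-5,0,0],[0,0,0]],[[-8,0,0],[0,0,0]],[[-8,0,0],[0,0,0]],[[-8,0,0],[0,0,0]],[[-6,0,0],[0,0,0]],[[-2,0,0],[0,0,0]],[[0,0,0],[0,0,0]]]'; python3 to.py 603.2 -286 6 1.575; python3 lat.py | grep carr
```

```text
clock: 20.95
eef_pos: [0.6016, -0.2493, 0.0074]
tool_rot: [0.706, 0.708, -0.004, -0.001]
ft_force: [-5.7, -3.5, 1.9]
grip_width: 0.0539
grasp_force: 3.0
t 20.95 pos [ 601.6 -249.3    7.4] yaw 1.5744 zaxis [-0.0061 -0.004  -1.    ] w 53.9 F [-5.7 -3.5  1.9] 3.0
delta tool mm [-36.7   1.4   1.5]
turn rotvec [-0.0062  0.004  -0.0006] delta after turn [-36.8   1.4   1.4]
clock: 21.82
eef_pos: [0.6023, -0.2833, 0.0064]
tool_rot: [0.705, 0.709, -0.002, -0.003]
ft_force: [-4.3, 0.3, -2.6]
grip_width: 0.0541
grasp_force: 2.2
t 21.82 pos [ 602.3 -283.3    6.4] yaw 1.5769 zaxis [-0.0059  0.0011 -1.    ] w 54.1 F [-4.3  0.3 -2.6] 2.2
delta tool mm [-2.7  0.9  0.4]
turn rotvec [-0.0059 -0.0012  0.0019] delta after turn [-2.7  0.9  0.4]
top carrier 144 X -62.9 23.2 [(-60, np.float64(-19.6), np.float64(-11.8)), (-50, np.float64(-19.6), np.float64(21.6)), (-40, np.float64(-19.7), np.float64(21.5)), (-30, np.float64(-19.8), np.float64(21.4)), (-20, np.float64(-19.8), np.float64(21.4)), (-10, np.float64(-19.9), np.float64(21.3)), (0, np.float64(-20.1), np.float64(21.3)), (10, np.float64(-19.9), np.float64(21.1)), (20, np.float64(-20.3), np.float64(20.6))]
side carrier 72 X -73.7 26.7 [(-70, np.float64(-19.8), np.float64(9.2)), (-60, np.float64(-19.9), np.float64(-5.9)), (20, np.float64(-17.4), np.float64(24.8))]
```

```bash
python3 -m creep '[[[-3,0,-3],[0,0,0]],[[0,0,0],[0,0,0]]]' 54; python3 -m creep '[[[0,0,0],[0,0,0]],[[0,0,0],[0,0,0]],[[0,0,0],[0,0,0]],[[0,0,0],[0,0,0]],[[0,0,0],[0,0,0]]]' 0; python3 to.py 603.2 -280 6 1.575; python3 lat.py | grep carr
python3 - <<'E'
from h import *
p=cv2.imread('pics/lat_side.png'); t=cv2.imread('pics/lat_top.png')
a=cv2.resize(p[170:300,280:400],(480,520),interpolation=cv2.INTER_CUBIC); b=cv2.resize(t[140:270,310:390],(320,520),interpolation=cv2.INTER_CUBIC)
cv2.imwrite('pics/g7.png',np.hstack([a,b]))
E
```

```text
clock: 22.18
eef_pos: [0.605, -0.287, 0.0117]
tool_rot: [0.705, 0.709, -0.0, 0.0]
ft_force: [-4.4, 1.0, -2.8]
grip_width: 0.054
grasp_force: 2.2
clock: 22.8
eef_pos: [0.6052, -0.2868, 0.0118]
tool_rot: [0.705, 0.709, -0.0, 0.0]
ft_force: [-3.1, -1.2, 2.3]
grip_width: 0.0001
grasp_force: 1.8
t 22.8 pos [ 605.2 -286.8   11.8] yaw 1.5775 zaxis [ 4.e-04 -4.e-04 -1.e+00] w 0.1 F [-3.1 -1.2  2.3] 1.8
delta tool mm [ 6.9 -1.9  5.8]
turn rotvec [0.0004 0.0004 0.0025] delta after turn [ 6.9 -1.9  5.8]
top carrier 128 X -62.3 23.2 [(-50, np.float64(-15.8), np.float64(21.7)), (-40, np.float64(-15.7), np.float64(21.6)), (-30, np.float64(-16.1), np.float64(21.4)), (-20, np.float64(-15.8), np.float64(21.2)), (-10, np.float64(-12.5), np.float64(21.1)), (0, np.float64(-19.6), np.float64(21.2)), (10, np.float64(-20.3), np.float64(21.1)), (20, np.float64(-20.4), np.float64(20.9))]
side carrier 74 X -72.3 26.4 [(-70, np.float64(13.0), np.float64(24.6)), (0, np.float64(12.0), np.float64(24.5)), (10, np.float64(-15.2), np.float64(25.7)), (20, np.float64(-20.5), np.float64(24.7))]
```

View pics/g7.png

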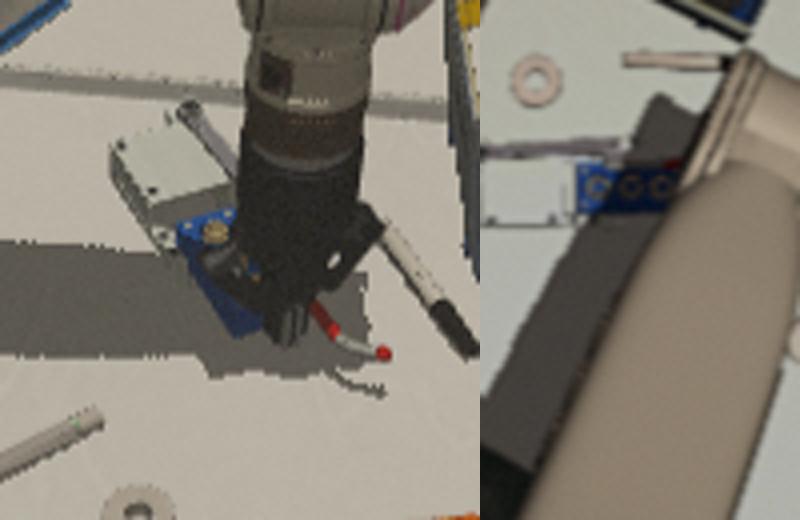

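```bash
cat > gate.py <<'E'
from fit import *
from scipy.optimize import brentq
q=[.6033,-.1938,1.575]; c,s=np.cos(q[2]),np.sin(q[2])
def gate():
  for n in('top','side'):
    p,_,_=cam(n); W=world(p); hsv=cv2.cvtColor(p['image'],cv2.COLOR_BGR2HSV)
    dx,dy=W[...,0]-q[0],W[...,1]-q[1]; X=(c*dx+s*dy)*1000; Y=(-s*dx+c*dy)*1000; Z=W[...,2]*1000
    red=((hsv[...,0]<8)|(hsv[...,0]>172))&(hsv[...,1]>110)&(Z>33)&(Z<52)&(abs(Y+30)<90)&(X<0)&(X>-190)
    if red.sum()<4: print(n,'no red'); continue
    b=red&(X<X[red].min()+11); bx,by=X[b].mean(),Y[b].mean(); a=np.arctan2(by+30,bx-118)-np.arctan2(29,-274); a=(a+np.pi)%(2*np.pi)-np.pi
    print(n,'ball',bx.round(1),by.round(1),'gate',a.round(3))
    cv2.imwrite(f'pics/gate_{n}.png',p['image'])
gate()
E
python3 gate.py
```

```text
top ball -63.7 -19.6 gate 0.048
side ball -157.2 -36.7 gate 0.13
```

The gate is at about 0.135 rad, held by the closed fingers behind the tail, so I'll push.

```bash
python3 -m creep '[[[3,0.5,2],[0,0,0]],[[5,0.5,1],[0,0,0]],[[5,0,0],[0,0,0]],[[6,0,0],[0,0,0]],[[6,0,0],[0,0,0]],[[6,0,0],[0,0,0]],[[6,0,0],[0,0,0]],[[4,0,0],[0,0,0]],[[0,0,0],[0,0,0]]]'; python3 to.py 605.5 -203 9 1.575; python3 gate.py; python3 lat.py | grep carr
```

```text
clock: 24.12
eef_pos: [0.6047, -0.2453, 0.0078]
tool_rot: [0.705, 0.71, -0.001, -0.001]
ft_force: [-4.4, -2.2, 0.6]
grip_width: 0.0005
grasp_force: 2.7
t 24.12 pos [ 604.7 -245.3    7.8] yaw 1.5777 zaxis [-2.3e-03 -2.0e-04 -1.0e+00] w 0.5 F [-4.4 -2.2  0.6] 2.7
delta tool mm [42.3  1.  -1.2]
turn rotvec [-0.0023  0.0001  0.0027] delta after turn [42.3  0.9 -1.2]
top no red
side ball -157.2 -37.6 gate 0.133
top carrier 80 X -10.7 37.6 [(-10, np.float64(-16.2), np.float64(-4.8)), (0, np.float64(-20.1), np.float64(20.9)), (10, np.float64(-19.6), np.float64(21.0)), (20, np.float64(-20.1), np.float64(21.1)), (30, np.float64(-20.3), np.float64(20.9))]
side carrier 25 X -42.6 48.4 [(-40, np.float64(13.6), np.float64(24.0)), (40, np.float64(15.0), np.float64(24.7))]
```

```bash
python3 -m creep '[[[4,0.5,0],[0,0,0]],[[5,0.5,0],[0,0,0]],[[6,0,0],[0,0,0]],[[6,0,0],[0,0,0]],[[6,0,0],[0,0,0]],[[5,0,0],[0,0,0]],[[2,0,0],[0,0,0]],[[0,0,0],[0,0,0]]]'; python3 to.py 605.5 -203 9 1.575; python3 gate.py; python3 -m creep '[[[2,0,0],[0,0,0]],[[2,0,0],[0,0,0]],[[2,0,0],[0,0,0]],[[1,0,0],[0,0,0]],[[0,0,0],[0,0,0]]]'; python3 to.py 605.5 -203 9 1.575; python3 lat.py | grep carr
```

```text
clock: 25.32
eef_pos: [0.605, -0.2121, 0.0078]
tool_rot: [0.705, 0.709, -0.002, -0.001]
ft_force: [-5.3, -5.1, -0.3]
grip_width: 0.0003
grasp_force: 3.7
t 25.32 pos [ 605.  -212.1    7.8] yaw 1.577 zaxis [-0.0031 -0.0014 -1.    ] w 0.3 F [-5.3 -5.1 -0.3] 3.7
delta tool mm [ 9.1  0.5 -1.2]
turn rotvec [-0.0031  0.0014  0.002 ] delta after turn [ 9.1  0.5 -1.2]
top ball -154.6 -42.5 gate 0.151
side ball -156.5 -40.1 gate 0.142
clock: 26.05
eef_pos: [0.6049, -0.2057, 0.0078]
tool_rot: [0.705, 0.709, -0.002, -0.0]
ft_force: [-5.2, -6.7, 0.3]
grip_width: -0.0
grasp_force: 4.0
t 26.05 pos [ 604.9 -205.7    7.8] yaw 1.5764 zaxis [-0.0032 -0.0024 -1.    ] w -0.0 F [-5.2 -6.7  0.3] 4.0
delta tool mm [ 2.7  0.6 -1.2]
turn rotvec [-0.0033  0.0023  0.0014] delta after turn [ 2.7  0.6 -1.2]Traceback (most recent call last):
  File "lat.py", line 8, in <module>
    print(n,'carrier',b.sum(),'X',X[b].min().round(1),X[b].max().round(1),[(x,Y[b&(abs(X-x)<5)].min().round(1),Y[b&(abs(X-x)<5)].max().round(1)) for x in range(-120,45,10) if (b&(abs(X-x)<5)).sum()>5])
                                  ~~~~~~~~^^
    return umr_minimum(a, axis, None, out, keepdims, initial, where)
ValueError: zero-size array to reduction operation minimum which has no identity
```

Next I'll creep further until the end stop pushes back.

```bash
for i in 1; do python3 -m creep '[[[2,0,0],[0,0,0]],[[1,0,0],[0,0,0]],[[0,0,0],[0,0,0]]]' | grep -E 'eef|force'; python3 -m creep '[[[2,0,0],[0,0,0]],[[1,0,0],[0,0,0]],[[0,0,0],[0,0,0]]]' | grep -E 'eef|force';  python3 -m creep '[[[2,0,0],[0,0,0]],[[1,0,0],[0,0,0]],[[0,0,0],[0,0,0]]]'| grep -E 'eef|force'; done
```

```text
eef_pos: [0.6049, -0.2028, 0.0078]
ft_force: [-6.4, -7.3, 0.8]
grasp_force: 4.1
eef_pos: [0.6049, -0.2011, 0.0078]
ft_force: [-5.4, -9.4, -0.9]
grasp_force: 6.1
eef_pos: [0.6048, -0.2007, 0.0079]
ft_force: [-5.7, -14.6, -3.1]
grasp_force: 9.1
```

```bash
python3 -m creep '[[[2,0,0],[0,0,0]],[[2,0,0],[0,0,0]],[[0,0,0],[0,0,0]],[[0,0,0],[0,0,0]]]'| grep -E 'eef|force'; python3 gate.py; python3 - <<'E'
import cv2,numpy as np
p=cv2.imread('pics/gate_side.png'); 
cv2.imwrite('pics/g8.png',cv2.resize(p[170:280,280:400],None,fx=5,fy=5,interpolation=cv2.INTER_CUBIC))
E
```

```text
eef_pos: [0.6049, -0.2005, 0.0083]
ft_force: [-6.4, -22.7, -3.1]
grasp_force: 13.8
top ball -154.1 -42.1 gate 0.15
side ball -157.0 -39.7 gate 0.141
```

View pics/g8.png

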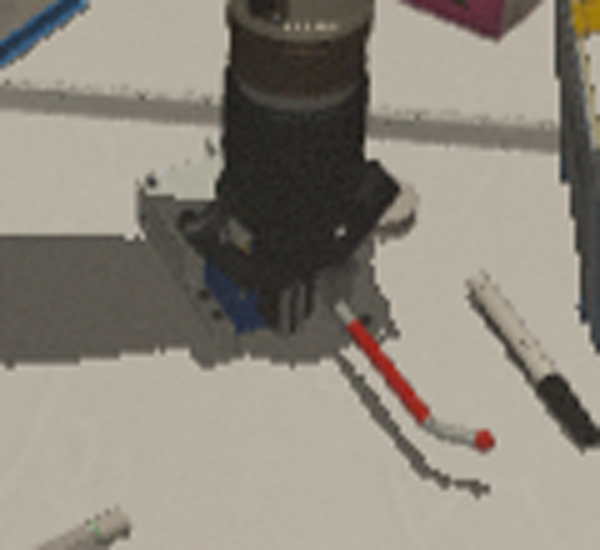

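The carrier is firm against the end stop at 22 N. I'll back off along the bar, then let the gate close gently following the fingers to the left, and lift.

```bash
python3 -m creep '[[[-5,0,0],[0,0,0]],[[-7,0,0],[0,0,0]],[[-8,0,0],[0,0,0]],[[-8,0,0],[0,0,0]],[[-2,0,0],[0,0,0]],[[0,0,0],[0,0,0]]]'| grep -E 'eef|force'; python3 -m creep '[[[0,-3,0],[0,0,0]],[[0,-4,0],[0,0,0]],[[0,-4,0],[0,0,0]],[[0,-4,0],[0,0,0]],[[0,-4,0],[0,0,0]],[[0,-4,0],[0,0,0]],[[0,-6,0],[0,0,0]],[[0,-6,0],[0,0,0]],[[0,0,0],[0,0,0]]]'| grep -E 'eef|force';python3 gate.py
```

```text
eef_pos: [0.6048, -0.2193, 0.0071]
ft_force: [-4.8, 1.8, -0.7]
grasp_force: 2.5
eef_pos: [0.5717, -0.2225, 0.009]
ft_force: [0.5, -0.4, 0.7]
grasp_force: 0.0
top no red
side ball -156.2 0.5 gate -0.005
```

```bash
python3 -m creep '[[[0,-5,-10],[0,0,0]],[[0,-5,-30],[0,0,0]],[[0,0,-50],[0,0,0]],[[0,0,-50],[0,0,0]],[[0,-50,-20],[0,0,0]],[[0,-60,0],[0,0,0]],[[0,-60,0],[0,0,0]],[[0,-40,0],[0,0,0]],[[0,0,0],[0,0,0]],[[0,0,0],[0,0,0]]]'| grep -E 'clock|eef|force'; python3 gate.py; python3 - <<'E'
from h import *
for n in('top','side'):
    p,_,_=cam(n); print(n,[(k,[(round(d['score'],2),on_plane(p,d['position'],0)[:2].round(3).tolist()) for d in vision.place_of(p,k)[:1]]) for k in('plug_gauge','deburr_tool','small_ring_gauge','ring_gauge','marker','bore1')])
    globals()[n]=p['image']
a=cv2.resize(side[180:310,270:420],(450,390),interpolation=cv2.INTER_CUBIC); b=cv2.resize(top[140:240,300:390],(350,390),interpolation=cv2.INTER_CUBIC)
cv2.imwrite('pics/g9.png',np.hstack([a,b]))
E
```

```text
clock: 31.05
eef_pos: [0.3524, -0.2239, 0.1695]
ft_force: [0.6, -0.4, -0.2]
grasp_force: 0.0
top ball -152.4 -2.3 gate 0.003
side ball -156.2 0.6 gate -0.006
top [('plug_gauge', [(0.71, [0.399, -0.302])]), ('deburr_tool', [(0.73, [0.411, -0.307])]), ('small_ring_gauge', [(0.4, [0.449, -0.384])]), ('ring_gauge', [(0.52, [0.694, -0.136])]), ('marker', [(0.52, [0.727, -0.278])]), ('bore1', [(0.94, [0.469, -0.541])])]
side [('plug_gauge', [(0.62, [0.398, -0.314])]), ('deburr_tool', [(0.77, [0.622, -0.467])]), ('small_ring_gauge', [(0.56, [0.467, -0.388])]), ('ring_gauge', [(0.58, [0.693, -0.134])]), ('marker', [(0.74, [0.726, -0.276])]), ('bore1', [(0.85, [0.447, -0.518])])]
```

View pics/g9.png

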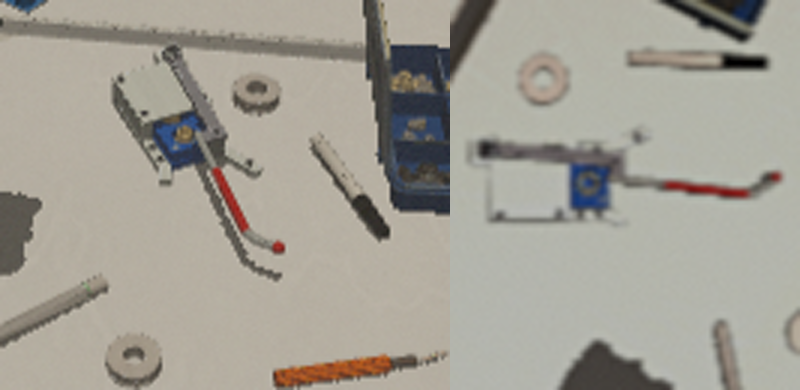

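The carrier sits home behind the shut gate (0 ± 0.006 rad, same as at the start). The visible bushes are seated, and the gauge lies flat 20 cm from the approach. The deburring tool, both rings and the marker are where they started.

```bash
python3 -c "
from workcell import workorder
print(workorder.job_done())"
```

```text
the job is handed in; nothing more can be done
None
```

The job is handed in at about 31 s of the 72 s allowed: the plug gauge lies flat 20 cm from the approach, the carrier is in against the end stop with the gate shut behind it, and the other things look undisturbed; the one or two bushes visible are seated, but those under the bridge could not be seen.

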